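Sort storage tins through the tin gauge

TASK

Three look-alike storage tins stand on the worktop at the entry side of the tin gauge, two low dark steel rails set to the width of a pull-out rack. Sort them by sliding them along the worktop, without lifting them or tipping them over: push each tin that fits through the gap between the rails until it stands clear of them on the other side, and push each tin that is too wide to go through onto the blue mat. Take no tin round the ends of the rails, leave everything else alone, and let go with all the tins standing still.

Things in the scene. Friction and masses are not known exactly. Their poses are not given: they have to be found in the camera images.
- tin_a: one of three look-alike white storage tins with black lids and a grey band, upright round cylinders 80 mm high, about 0.3 kg; their diameters lie between 54 and 66 mm, differ by several mm, and are not told for each tin. Origin: centre of the underside, z up
- tin_b: one of three look-alike white storage tins with black lids and a grey band, upright round cylinders 80 mm high, about 0.3 kg; their diameters lie between 54 and 66 mm, differ by several mm, and are not told for each tin. Origin: centre of the underside, z up
- tin_c: one of three look-alike white storage tins with black lids and a grey band, upright round cylinders 80 mm high, about 0.3 kg; their diameters lie between 54 and 66 mm, differ by several mm, and are not told for each tin. Origin: centre of the underside, z up
- gauge_near: near dark steel rail of the gauge, fixed, 22 mm high. Origin on the worktop, mid of its straight gap face; x points across the gap to the far rail, y back along the lane to the entry side: tins pass towards -y. Gap face: y -20 to +20 mm; to y +50 it flares away at 45 degrees (to x -30), then a fence at y 50 to 58 runs out to x -110
- gauge_far: far dark steel rail of the gauge, fixed, 22 mm high, mirror image of the near rail (fence 30 mm shorter), same axis directions. Origin on the worktop, mid of its gap face: its distance from gauge_near's origin is the clear gap, 56 to 64 mm, set differently each time
- mat: flat blue mat on the worktop, left of the gauge, 130 mm (its x) by 200 mm (its y), under 2 mm thick and no obstacle to sliding; origin at its centre
- mug: white mug, 76 mm across, 85 mm high, a bystander to leave alone; origin at its underside
- egg_cup: blue egg cup, 44 mm across, 55 mm high, a bystander to leave alone; origin at its underside
- jam_jar: amber jam jar with red cap, 64 mm across, 90 mm high, a bystander to leave alone; origin at its underside
- spatula: black spatula lying flat, a bystander to leave alone; origin at its underside
- soap: green soap bottle, 56 mm across, 170 mm high, a bystander to leave alone; origin at its underside
- salt_mill: dark wooden mill, 48 mm across, 105 mm high, a bystander to leave alone; origin at its underside
Not all that is in view belongs to the job. Leave any green or purple look-alike of the tin_b alone.

How it is judged:
On the way:
1. a tin stands between the rails, sliding through the gap (((x of tin_a in the frame of gauge_near between 0.01 and 0.055 m and y of tin_a in the frame of gauge_near between -0.016 and 0.016 m) or (x of tin_b in the frame of gauge_near between 0.01 and 0.055 m and y of tin_b in the frame of gauge_near between -0.016 and 0.016 m) or (x of tin_c in the frame of gauge_near between 0.01 and 0.055 m and y of tin_c in the frame of gauge_near between -0.016 and 0.016 m))), for 0.03 s.
At the end, for the whole second after the job is handed in: all tins upright (within 0.08 rad), on the worktop and at rest; each tin narrower than the gap is past the straight gap faces on the -y side (3 mm grace), each wider one has its centre over the mat; a tin with under 1.5 mm of clearance may be in either place (((x of gauge_far in the frame of gauge_near above 0.059 m and y of tin_a in the frame of gauge_near between -0.35 and -0.047 m and x of tin_a in the frame of gauge_near between -0.2 and 0.26 m) or (x of gauge_far in the frame of gauge_near below 0.0615 m and x of tin_a in the frame of mat between -0.065 and 0.065 m and y of tin_a in the frame of mat between -0.1 and 0.1 m)) and angle between each of tin_a, tin_b, tin_c's own z axis and vertical below 0.08 rad and height (world z) of each of tin_a, tin_b, tin_c below 0.006 m and linear speed of each of tin_a, tin_b, tin_c below 0.02 m/s and ((x of gauge_far in the frame of gauge_near above 0.065 m and y of tin_b in the frame of gauge_near between -0.35 and -0.05 m and x of tin_b in the frame of gauge_near between -0.2 and 0.26 m) or (x of gauge_far in the frame of gauge_near below 0.0675 m and x of tin_b in the frame of mat between -0.065 and 0.065 m and y of tin_b in the frame of mat between -0.1 and 0.1 m)) and ((x of gauge_far in the frame of gauge_near above 0.053 m and y of tin_c in the frame of gauge_near between -0.35 and -0.044 m and x of tin_c in the frame of gauge_near between -0.2 and 0.26 m) or (x of gauge_far in the frame of gauge_near below 0.0555 m and x of tin_c in the frame of mat between -0.065 and 0.065 m and y of tin_c in the frame of mat between -0.1 and 0.1 m))); the robot touches nothing.
It fails at once if a tin is lifted more than 20 mm off the worktop (height (world z) of any of tin_a, tin_b, tin_c above 0.02 m).
It fails at once if a tin is tipped over (more than 0.5 rad) (angle between any of tin_a, tin_b, tin_c's own z axis and vertical above 0.5 rad).
It fails at once if a tin is taken round the end of a rail or over it instead of through the gap ((y of tin_a in the frame of gauge_near between -0.02 and 0.03 m and (x of tin_a in the frame of gauge_near below -0.02 m or x of tin_a in the frame of gauge_near above 0.09 m)) or (y of tin_b in the frame of gauge_near between -0.02 and 0.03 m and (x of tin_b in the frame of gauge_near below -0.02 m or x of tin_b in the frame of gauge_near above 0.09 m)) or (y of tin_c in the frame of gauge_near between -0.02 and 0.03 m and (x of tin_c in the frame of gauge_near below -0.02 m or x of tin_c in the frame of gauge_near above 0.09 m))).
It fails at once if a bystander is moved more than 30 mm (distance of any of mug, egg_cup, jam_jar, spatula, soap, salt_mill from where it was at the start of the episode above 0.03 m).
It also fails if it takes over 72 s, if anything falls off the work surface, if the arm or the gripper's body presses on something with over 40 N, if the wrist force passes 120 N, or if a joint passes its speed limit or range.

ROBOT

A 6-joint arm with a two-finger parallel gripper is mounted at the origin on the work surface. World frame = base frame: x ahead of the robot, y to its left, z up, the work surface at z = 0. Lengths are in m, angles in rad, forces in N, time in s.
With the tool pointing down it reaches from about 0.275 to 0.775 m from the base axis. Payload 14.6 kg.
Tool frame: the origin (TCP) lies between the finger pads; the fingertips stand 8 mm ahead of it and the grasp point (between the pads) lies 11 mm behind it (r.tips_ahead is the distance from the TCP to the fingertips, in m); x points along the fingers, y is the direction in which the jaws open and shut, and the axes are right-handed (so a half turn about x gives the same grasp; the last joint's range is limited). The gripper opens to 85 mm and grips with 20 to 120 N. Pads are 22 mm wide; open, the fingers measure 114 mm over their backs; the gripper's body (76 mm by 85 mm) begins 54 mm behind the grasp point. The pads swing forward as they close: fully open they stand 13 mm farther back than shut.
Start: joints at [-0.155, 0.263, -0.048, 1.259, 0, 1.415], TCP at [0.525, -0, 0.239] pointing down, gripper open.
Joint ranges: [-2.65, 2.65], [-0.89, 1.7], [-1.18, 1.37], [-2.13, 2.11], [-1.35, 1.29], [-3.14, 3.14]. Speed limits (rad/s): [1.89, 1.89, 2.57, 2.79, 3.14, 3.14].

INTERFACE

Orientations are given as a unit quaternion [w, x, y, z].
In Python, from cell import get_state, optics, r, models gives the robot as it stands. The module is installed in compiled form; this text tells all that it offers.
- The arm moves only by the tool play_rows, never from a script. Its argument "plan" is a list of rows, each a list of 2 entries, a list of its own where there are three numbers: the shift along the world's x, y, z in cm, then the turn, a rotation vector about the world's x, y, z in rad. In form: [[[x, y, z], [rx, ry, rz]], ...]. A call has 1 to 12 rows; each row shifts and turns the pose as measured when the row begins; what a row does not reach is not made up. A row lasts 1/12 s, in which the tool goes at most 41.7 mm and 7.16 degrees, less where a joint would pass 70% of its speed; a pose out of reach is approached as far as the arm can. A call is refused whole if a number of a shift passes 4.17 or a number of a turn 0.125, either way. A call with a gripper value outside its range is refused whole. "gripper" is the closure in counts, from 0 (fully open) to 255 (shut), set as the call begins (left out, the last holds). The fingers move at their own pace and stop on an object; "force" is the grip in N (left out, the last holds). Time passes only in rows, so rows that do not move let the fingers close. It gives the time, the measured TCP pose, the force and the opening at its end, in the units of the state.
- get_state(): the state, without advancing time (a new reading comes with each control period).
- optics.capture(name): name is "scene" or "side" or "wrist"; returns a dict with "image" (384x512x3 uint8, red, green, blue), "fx", "fy", "cx", "cy" (pixels), "R" (3x3) and "t" (3): a world point X has camera coordinates R X + t; the wrist camera has in their place "T_tool_cam" (4x4, takes a point from camera to tool coordinates, whose origin is the TCP and whose axes are the tool frame's). Camera axes: x right, y down, z forward; pixel columns grow to the right and rows downward; lengths in m; the calibration is good to about 2 mm. A picture is of the moment at which its call begins: read the wrist's pose just before it. There is no depth.
- r.sign_off(): hands the job in, once; it reports no verdict.
Trained networks look in the newest picture that a camera, given by its name, has taken for a name from the list of things; names that differ only in an ending like _2 or _b are one class to them, and where a whole thing is asked for, a point or a joint stands for the part that bears it (a point fixed in the world has none). Each returns a list of dicts, best first, with "confidence" (0 to 1); they miss things now and then, are a little off and sometimes report something else, mostly with a low value. They report only what shows in the picture. A call takes as long as a camera call. They do not tell look-alikes from the thing itself.
- models.boxes_of(query, camera): "location" ([x, y, z] in m, in the coordinates of the camera as it stood for that picture, good to about 4 mm: the middle of the surface that is visible of it).
- models.trace(query, camera): "mask" (384x512 bool, what is visible of it).
The state is a dict: "time_s": time; "joint_pos": joint angles; "dq": joint speeds; "tau": joint torques, N m; "position": TCP position; "tcp_rot": TCP orientation; "ft_force": force on the tool from outside, world axes, zero at the start; "torque": the same for the moment, N m; "finger_gap": finger opening in m.
Only numpy, scipy, OpenCV 4.12 (cv2) and the standard library are available. Lean on these libraries where they do the work, as an engineer would, in place of code of your own. Each camera call takes 0.05 s, during which the arm holds its last target. There are 200 camera calls.

## Working session

There is one attempt and no reset: what is moved stays moved. The work goes in short steps, Python scripts to look and compute and a tool call to move; the robot and the scene stay as the last step left them, time stands still between calls to the robot, and variables do not carry over. Pictures are saved under pics/ and viewed, about 8 in all and at most 12, crops included, and the job is handed in when it is done.

Besides the shell and the picture viewer there is one more tool, called after "Request:" by a JSON object that holds its "fn" and its "kwargs", one argument or row to a line. play_rows: Moves the arm, as the interface text tells. Its arguments: {"type":"object","properties":{"plan":{"type":"array","items":{"type":"array"}},"gripper":{"type":"number"},"force":{"type":"number"}},"required":["plan"]}

```bash
mkdir -p pics; cat > h.py <<'E'
import numpy as np, cv2
from cell import get_state, optics, r, models
def cap(n):
    s=get_state(); c=optics.capture(n); 
    if 'R' not in c:
        w,x,y,z=s['tcp_rot']; 
        Rt=np.array([[1-2*(y*y+z*z),2*(x*y-z*w),2*(x*z+y*w)],[2*(x*y+z*w),1-2*(x*x+z*z),2*(y*z-x*w)],[2*(x*z-y*w),2*(y*z+x*w),1-2*(x*x+y*y)]])
        T=np.eye(4);T[:3,:3]=Rt;T[:3,3]=s['position'];W=T@np.array(c['T_tool_cam']);c['R']=W[:3,:3].T;c['t']=-c['R']@W[:3,3]
    c['R']=np.array(c['R']);c['t']=np.array(c['t']);return c
def save(c,f,crop=None,k=1):
    im=c['image'][:,:,::-1]
    if crop: u0,v0,u1,v1=crop; im=im[v0:v1,u0:u1]
    cv2.imwrite(f,cv2.resize(im,None,fx=k,fy=k,interpolation=cv2.INTER_CUBIC))
def proj(c,X):
    p=c['R']@np.array(X)+c['t'];return p[0]/p[2]*c['fx']+c['cx'],p[1]/p[2]*c['fy']+c['cy']
def back(c,u,v,z):
    d=c['R'].T@np.array([(u-c['cx'])/c['fx'],(v-c['cy'])/c['fy'],1]);o=-c['R'].T@c['t'];return o+d*(z-o[2])/d[2]
def w(c,p): return c['R'].T@(np.array(p)-c['t'])
E
python3 - <<'E'
from h import *
print(get_state())
for n in ['scene','side']:
    c=cap(n);save(c,f'pics/{n}1.png',k=1.5); print(n,'cam',(-c['R'].T@c['t']).round(3),c['fx'])
    for q in ['tin_a','gauge_near','gauge_far','mat','mug','egg_cup','jam_jar','spatula','soap','salt_mill']:
        for d in models.boxes_of(q,n):
            X=w(c,d['location']);print(q,round(d['confidence'],2),X.round(3),np.round(proj(c,X)))
E
```

```text
{'time_s': 0.0, 'joint_pos': array([-1.55339158e-01,  2.63501955e-01, -4.89514133e-02,  1.25941254e+00,
        2.32815638e-06,  1.41551636e+00]), 'dq': array([ 0.0006214 , -0.00045047, -0.00131787,  0.00068586, -0.00049233,
        0.00087472]), 'tau': array([ 6.28219332e-04, -6.37613010e+01,  3.84567368e+01,  1.37825581e-02,
        8.02127857e-07, -5.80562346e-05]), 'position': array([5.24719731e-01, 1.87629890e-05, 2.38830658e-01]), 'tcp_rot': array([ 0.49967911,  0.49979258,  0.50029115, -0.50023688]), 'ft_force': array([ 0.25038872, -1.11243867, -0.05829267]), 'torque': array([-0.02116887, -0.03046875, -0.01473705]), 'finger_gap': 0.0852769838623877}
scene cam [1.069 0.708 0.857] 425.40326929048285
tin_a 0.9 [0.585 0.169 0.061] [269. 217.]
tin_a 0.9 [0.766 0.292 0.076] [239. 283.]
tin_a 0.72 [0.674 0.087 0.064] [221. 212.]
tin_a 0.71 [0.819 0.16  0.076] [186. 255.]
tin_a 0.7 [0.639 0.301 0.078] [287. 258.]
tin_a 0.31 [ 0.518 -0.106  0.019] [229. 162.]
gauge_near 0.89 [ 0.516 -0.106  0.019] [230. 162.]
gauge_near 0.25 [ 0.317 -0.399  0.116] [229.  74.]
gauge_far 0.79 [ 0.636 -0.
[... 318 characters left out ...]
89] 484.6186594515248
tin_a 0.87 [0.75  0.252 0.055] [298. 152.]
tin_a 0.79 [0.567 0.137 0.053] [252. 172.]
tin_a 0.69 [0.657 0.056 0.056] [283. 182.]
tin_a 0.66 [0.809 0.125 0.053] [323. 169.]
tin_a 0.62 [0.629 0.267 0.058] [265. 152.]
tin_a 0.27 [0.492 0.37  0.048] [224. 143.]
gauge_near 0.87 [ 0.493 -0.102  0.009] [238. 227.]
gauge_far 0.79 [ 0.639 -0.119  0.016] [287. 225.]
gauge_far 0.49 [0.622 0.269 0.057] [263. 152.]
gauge_far 0.24 [ 0.745 -0.253  0.055] [334. 239.]
mat 0.97 [0.45  0.172 0.006] [217. 181.]
mug 0.59 [ 0.743 -0.25   0.054] [333. 239.]
egg_cup 0.58 [ 0.396 -0.252  0.047] [208. 252.]
jam_jar 0.67 [0.494 0.371 0.047] [225. 143.]
spatula 0.77 [0.682 0.417 0.001] [272. 146.]
```

View pics/scene1.png

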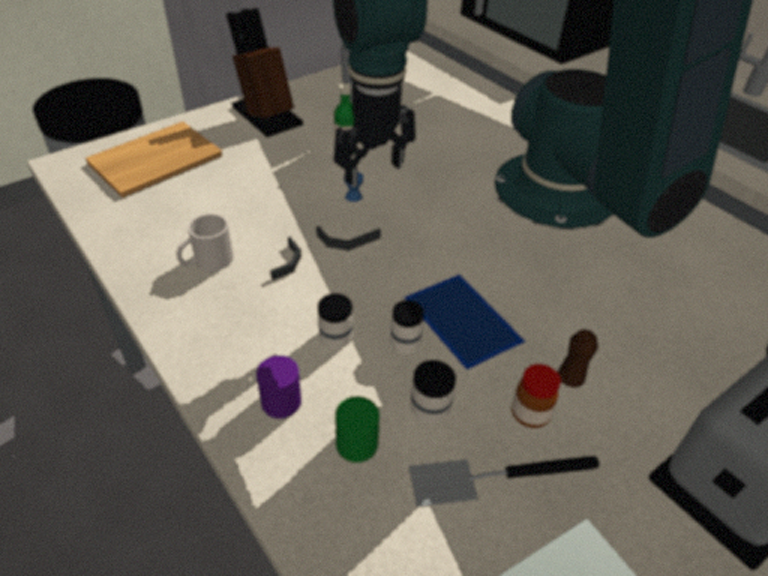

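View pics/side1.png

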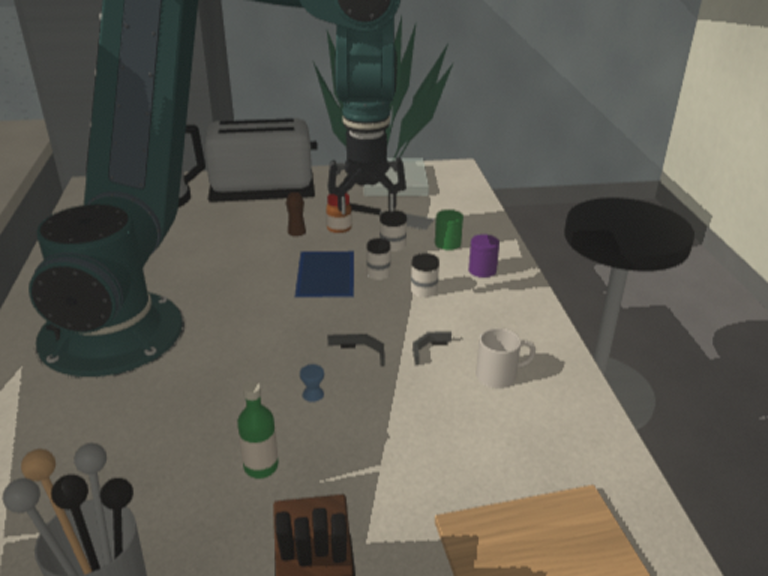

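The scene shows three white tins with black lids at 1.5x pixels (335,315), (407,320) and (434,385). The green (357,428) and purple (278,385) cans are decoys. The mat is at (463,320), and the rails are at (348,238) and (285,260). Next I'll check the wrist view for diameters and the gap.

```bash
python3 - <<'E'
from h import *
c=cap('wrist');save(c,'pics/w1.png',k=1.5); print('cam',(-c['R'].T@c['t']).round(3),c['fx'],c['R'].round(2).tolist())
for X in [(0.575,0.155,.08),(.665,.07,.08),(.635,.285,.08),(.56,-.1,.022),(.45,.177,0)]: print(X,np.round(proj(c,X)))
for q in ['tin_a','gauge_near','gauge_far']:
    for d in models.boxes_of(q,'wrist'):
        X=w(c,d['location']);print(q,round(d['confidence'],2),X.round(3),np.round(proj(c,X)))
E
```

```text
cam [0.526 0.083 0.374] 300.42077895167705 [[1.0, 0.0, 0.0], [0.0, -0.95, 0.32], [0.0, -0.32, -0.95]]
(0.575, 0.155, 0.08) [313.  -2.]
(0.665, 0.07, 0.08) [403. 103.]
(0.635, 0.285, 0.08) [ 409. -214.]
(0.56, -0.1, 0.022) [281. 236.]
(0.45, 0.177, 0) [184.  -4.]
tin_a 0.87 [0.653 0.074 0.077] [390.  98.]
tin_a 0.66 [0.571 0.148 0.083] [308.   7.]
gauge_near 0.61 [ 0.497 -0.1    0.02 ] [233. 236.]
gauge_near 0.24 [0.445 0.128 0.003] [183.  45.]
gauge_far 0.95 [ 0.623 -0.116  0.023] [328. 248.]
```

View pics/w1.png

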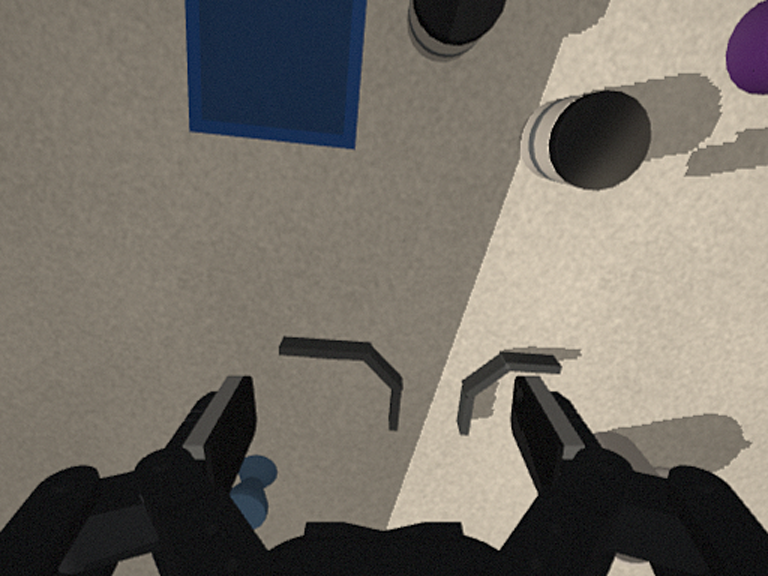

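The wrist view shows the whole gauge: gap faces at about (395,405) and (465,405), flares towards +y, and rails nearly aligned with world y. The lids are at (600,140) and (455,10). Moving over the tins.

Request:
{"fn": "play_rows", "kwargs": {
  "plan": [
    [[1.3,4,0],[0,0,0]],
    [[1.3,4,0],[0,0,0]],
    [[1.3,4,0],[0,0,0]],
    [[1.3,4,0],[0,0,0]],
    [[1.3,4,0],[0,0,0]],
    [[0,0,0],[0,0,0]]
  ]
}}

```text
time_s: 1.8
position: [0.5904, 0.2023, 0.2394]
tcp_rot: [0.498, 0.502, 0.497, -0.502]
ft_force: [0.5, 1.0, -1.0]
finger_gap: 0.0859
```

```bash
cat > tins.py <<'E'
from h import *
def lids(c,thr=0.5):
    # lid top: dark part of the traced tin, back-projected on z=.08, circle fit
    out=[]
    for d in models.trace('tin_a','wrist'):
        m=d['mask'].astype(np.uint8)
        if d['confidence']<.3 or m.sum()<300: continue
        hsv=cv2.cvtColor(c['image'],cv2.COLOR_RGB2HSV)
        sat=np.median(hsv[:,:,1][m>0])
        g=cv2.cvtColor(c['image'],cv2.COLOR_RGB2GRAY)
        t,_=cv2.threshold(g[m>0].reshape(-1,1),0,255,cv2.THRESH_OTSU)
        dk=((g<t)&(cv2.dilate(m,np.ones((5,5)))>0)).astype(np.uint8)
        cs,_=cv2.findContours(m,cv2.RETR_EXTERNAL,cv2.CHAIN_APPROX_NONE); k=max(cs,key=cv2.contourArea)
        p=np.array([back(c,u,v,.08)[:2] for u,v in k[:,0]])*1000
        cs,_=cv2.findContours(dk,cv2.RETR_EXTERNAL,cv2.CHAIN_APPROX_NONE); k2=max(cs,key=cv2.contourArea)
        q=np.array([back(c,u,v,.08)[:2] for u,v in cv2.convexHull(k2)[:,0]],np.float32)*1000
        (x,y),(a,b),_=cv2.fitEllipse(q) if len(q)>5 else ((0,0),(0,0),0)
        px=np.mean(k[:,0],axis=0)
        out.append((round(d['confidence'],2),px.round(),'thr',t,'lid',round(x),round(y),'axes',round(a,1),round(b,1),'col',c['image'][m>0].mean(0).round()))
    return out
E
python3 - <<'E'
from tins import *
print(get_state()['position'])
c=cap('wrist');save(c,'pics/w2.png',k=1.5)
for o in lids(c): print(*o)
E
```

```text
[0.59037633 0.20225845 0.23936771]
0.94 [237. 203.] thr 71.0 lid 570 162 axes 52.8 55.7 col [49. 47. 45.]
0.79 [313. 263.] thr 88.0 lid 664 81 axes 61.8 66.8 col [77. 73. 68.]
0.78 [420.  93.] thr 102.0 lid 747 279 axes 60.3 101.3 col [ 69. 134.  75.]
0.75 [288.  81.] thr 70.0 lid 622 290 axes 64.1 64.4 col [32. 31. 31.]
0.64 [445. 213.] thr 78.0 lid 793 156 axes 60.7 117.2 col [107.  58. 123.]
```

View pics/w2.png

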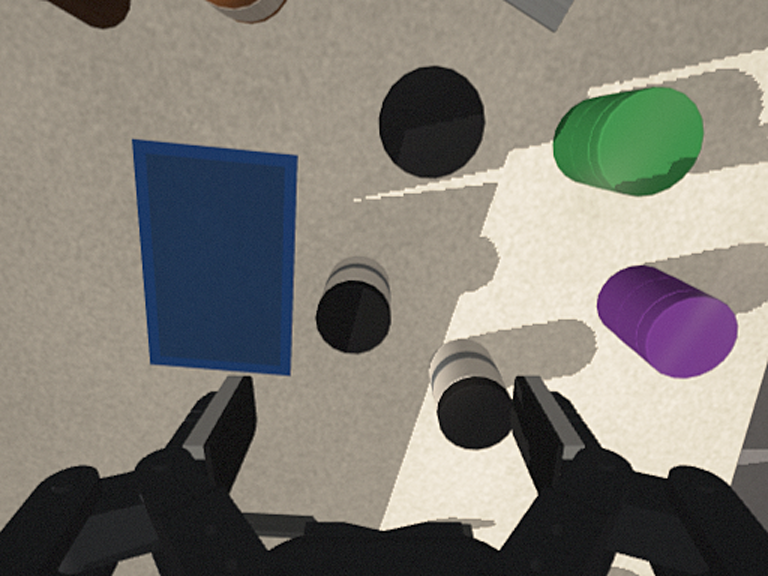

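Lid diameters measured on the z = 80 mm plane:
- (0.622, 0.290): about 64 mm, the widest
- (0.570, 0.162): about 54 mm
- (0.664, 0.081): between the two

Now a closer look at the gauge gap.

Request:
{"fn": "play_rows", "kwargs": {
  "plan": [
    [[-0.4,-4,-1],[0,0,0]],
    [[-0.4,-4,-1],[0,0,0]],
    [[-0.4,-4,-1.5],[0,0,0]],
    [[-0.4,-4,-1.5],[0,0,0]],
    [[-0.4,-4,-1.5],[0,0,0]],
    [[-0.3,-4,-1.5],[0,0,0]],
    [[0,-1,-1.5],[0,0,0]],
    [[0,0,0],[0,0,0]]
  ]
}}

```text
time_s: 2.57
position: [0.5608, -0.056, 0.1469]
tcp_rot: [0.499, 0.504, 0.495, -0.503]
ft_force: [-0.5, 0.4, -0.1]
finger_gap: 0.0853
```

```bash
python3 - <<'E'
from h import *
print(get_state()['position'])
c=cap('wrist')
for x in (.53,.6):
  for y in (-.15,-.05): print(x,y,np.round(proj(c,(x,y,.022))))
import pickle;pickle.dump(c,open('g.pkl','wb'))
save(c,'pics/w3.png',(160,140,360,290),4)
E
```

```text
[ 0.56075342 -0.05595347  0.14694933]
0.53 -0.15 [224. 274.]
0.53 -0.05 [219. 179.]
0.6 -0.15 [293. 273.]
0.6 -0.05 [297. 178.]
```

View pics/w3.png

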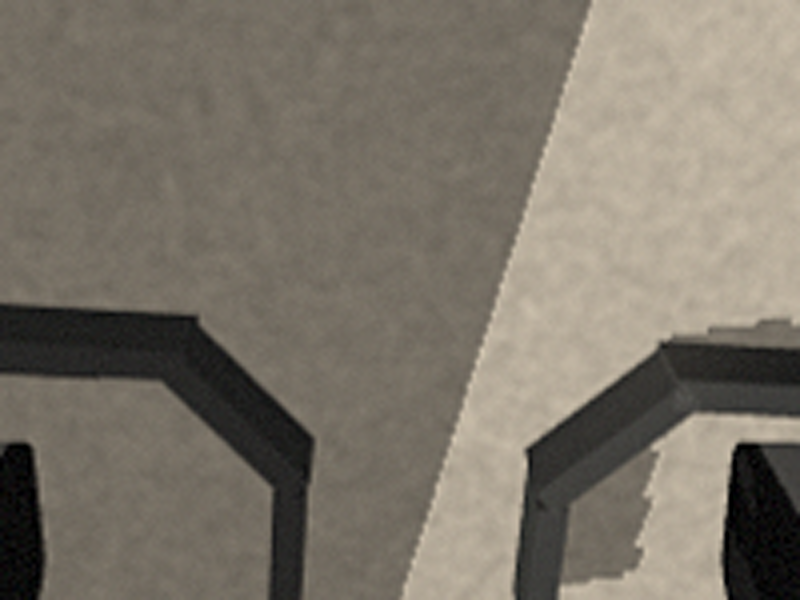

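The crop shows the near gap-face corner at about (312,440) and the far one at about (528,452) in crop pixels. The gap faces run downward from there. I'll fit the ground edges of both faces at sub-pixel level.

```bash
python3 - <<'E'
from h import *
import pickle
c=pickle.load(open('g.pkl','rb'))
g=cv2.GaussianBlur(cv2.cvtColor(c['image'],cv2.COLOR_RGB2GRAY).astype(float),(0,0),.7)
print(g[270,222:250].round().tolist());print(g[270,280:306].round().tolist())
for s,uu in (('near',range(242,225,-1)),('far',range(286,305))):
    P=[]
    for v in range(256,292,2):
        uu=list(uu);ref=g[v,uu[0]];dark=min(g[v,uu]);th=(ref+dark)/2
        for a,b in zip(uu,uu[1:]):
            if g[v,b]<th:
                f=(g[v,a]-th)/(g[v,a]-g[v,b]);u=a+f*(b-a);P.append([*back(c,u,v,0)[:2]]);break
    P=np.array(P)*1000;k=np.polyfit(P[:,1],P[:,0],1);r_=P[:,0]-np.polyval(k,P[:,1])
    print(s,'slope',k[0].round(3),'x at y=-80,-100,-120',np.polyval(k,[-80,-100,-120]).round(1),'rms',r_.std().round(2),P[[0,-1]].round(1).tolist())
o=lambda U,V:back(c,160+U/4,140+V/4,0)[:2].round(4)
print('corner near',o(312,440),'flare near',o(197,317),'corner far',o(528,452),'flare far',o(660,345))
E
```

```text
[110.0, 110.0, 109.0, 109.0, 109.0, 90.0, 50.0, 37.0, 37.0, 37.0, 37.0, 39.0, 39.0, 44.0, 74.0, 110.0, 118.0, 116.0, 114.0, 110.0, 108.0, 108.0, 110.0, 111.0, 111.0, 111.0, 111.0, 112.0]
[170.0, 167.0, 165.0, 166.0, 170.0, 174.0, 174.0, 176.0, 176.0, 152.0, 89.0, 56.0, 55.0, 58.0, 62.0, 64.0, 64.0, 63.0, 63.0, 63.0, 63.0, 75.0, 98.0, 109.0, 108.0, 107.0]
near slope 0.092 x at y=-80,-100,-120 [548.1 546.2 544.4] rms 0.19 [[542.6, -143.2], [538.2, -186.7]]
far slope 0.067 x at y=-80,-100,-120 [604.6 603.3 601.9] rms 0.25 [[600.5, -144.1], [598.3, -187.6]]
corner near [ 0.5435 -0.136 ] flare near [ 0.5152 -0.0998] corner far [ 0.601  -0.1405] flare far [ 0.6343 -0.1094]
```

The measured gap is about 59 mm, so the 60 mm class tin is near the limit. I'll repeat the measurement from directly above before deciding.

Request:
{"fn": "play_rows", "kwargs": {
  "plan": [
    [[0.4,-4,1.5],[0,0,0]],
    [[0.4,-4,1.5],[0,0,0]],
    [[0.4,-4,1],[0,0,0]],
    [[0,0,0],[0,0,0]]
  ]
}}

```text
time_s: 2.95
position: [0.5718, -0.1734, 0.1926]
tcp_rot: [0.501, 0.503, 0.495, -0.501]
ft_force: [0.4, -0.2, 0.3]
finger_gap: 0.0853
```

```bash
python3 - <<'E'
from h import *
print(get_state()['position'])
c=cap('wrist')
for y in (-.18,-.06): print(y,np.round(proj(c,(.53,y,.022))),np.round(proj(c,(.61,y,.022))))
import pickle;pickle.dump(c,open('g2.pkl','wb'))
save(c,'pics/w4.png',(160,10,360,160),4)
E
```

```text
[ 0.57182438 -0.17335426  0.19264026]
-0.18 [213. 177.] [289. 177.]
-0.06 [206.  53.] [293.  52.]
```

View pics/w4.png

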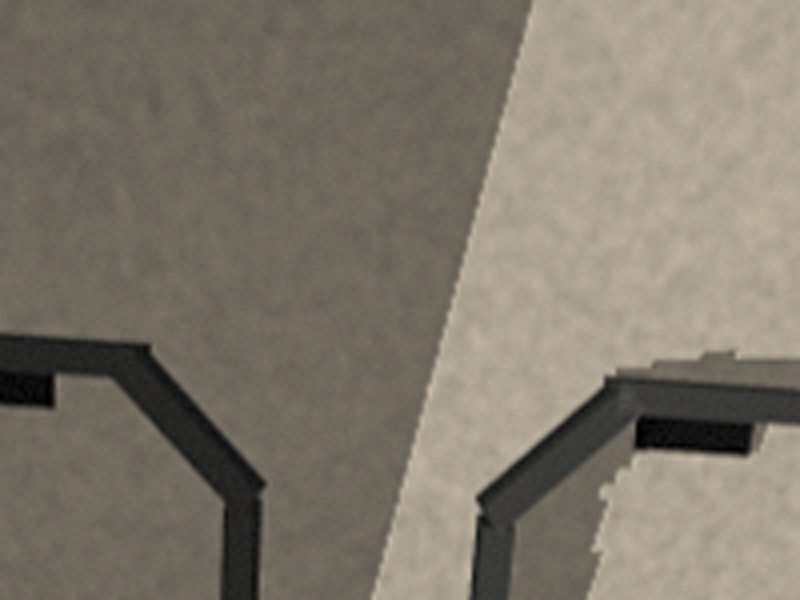

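```bash
python3 - <<'E'
from h import *
import pickle
c=pickle.load(open('g2.pkl','rb'))
g=cv2.GaussianBlur(cv2.cvtColor(c['image'],cv2.COLOR_RGB2GRAY).astype(float),(0,0),.7)
for s,uu in (('near',range(232,212,-1)),('far',range(272,292))):
    P=[]
    for v in range(136,172,2):
        uu=list(uu);ref=g[v,uu[0]];dark=min(g[v,uu]);th=(ref+dark)/2
        for a,b in zip(uu,uu[1:]):
            if g[v,b]<th:
                f=(g[v,a]-th)/(g[v,a]-g[v,b]);u=a+f*(b-a);P.append([u,v]);break
    P=np.array(P)
    for z in (0,.022):
        Q=np.array([back(c,u,v,z)[:2]*1000 for u,v in P]);k=np.polyfit(Q[:,1],Q[:,0],1)
        print(s,z,'slope',k[0].round(3),'x@-155',np.polyval(k,-155).round(1),'rms',(Q[:,0]-np.polyval(k,Q[:,1])).std().round(2),Q[0].round(1),Q[-1].round(1))
o=lambda U,V,z=0:back(c,160+U/4,10+V/4,z)[:2].round(4)
print('corner near',o(266,488),'flare near',o(148,345),'corner far',o(478,500),'flare far',o(610,378))
print(c['fx'],c['fy'],(-c['R'].T@c['t']).round(4))
m=optics
for n in ['scene']:
    c=cap(n)
    for X in [(.5435,-.137,0),(.601,-.1405,0)]:print(proj(c,X))
    for d in models.boxes_of('soap',n)+models.boxes_of('egg_cup',n)+models.boxes_of('soap','scene'): print(w(c,d['location']).round(3))
E
```

```text
near 0 slope 0.074 x@-155 540.8 rms 0.07 [ 541.9 -139.9] [ 538.9 -177.9]
near 0.022 slope 0.074 x@-155 542.6 rms 0.07 [ 544.  -136.5] [ 541.2 -171.9]
far 0 slope 0.081 x@-155 599.5 rms 0.12 [ 600.8 -140.4] [ 597.5 -178.4]
far 0.022 slope 0.081 x@-155 597.3 rms 0.11 [ 598.9 -137. ] [ 595.9 -172.5]
corner near [ 0.5439 -0.1356] flare near [ 0.5147 -0.0986] corner far [ 0.601  -0.1393] flare far [ 0.6351 -0.1078]
300.42077895167705 300.42077895167705 [ 0.5728 -0.0899  0.3269]
(np.float64(216.7383514026057), np.float64(164.29584121490166))
(np.float64(200.16293624360046), np.float64(170.82245240440986))
[ 0.315 -0.393  0.085]
[ 0.404 -0.235  0.047]
[ 0.315 -0.393  0.085]
```

Both views agree: the gap is about 58.5 mm, so only the 54 mm tin goes through. The other two, at about 60 and 66 mm, go to the mat. Gap centre is about (0.571, -0.158), and the lane is yawed about -0.078 rad. Now turning the jaws along the lane, over the narrow tin.

Request:
{"fn": "play_rows", "kwargs": {
  "plan": [
    [[0,2.8,0],[0,0,0.1244]],
    [[0,2.8,0],[0,0,0.1244]],
    [[0,2.8,0],[0,0,0.1244]],
    [[0,2.8,0],[0,0,0.1244]],
    [[0,2.8,0],[0,0,0.1244]],
    [[0,2.8,0],[0,0,0.1244]],
    [[0,2.8,0],[0,0,0.1244]],
    [[0,2.8,0],[0,0,0.1244]],
    [[0,2.8,0],[0,0,0.1244]],
    [[0,2.8,0],[0,0,0.1244]],
    [[0,2.8,0],[0,0,0.1244]],
    [[0,2.8,0],[0,0,0.1244]]
  ]
}}

```text
time_s: 4.2
position: [0.5604, 0.1962, 0.1893]
tcp_rot: [0.705, 0.026, 0.708, -0.025]
ft_force: [-0.3, -0.8, 0.2]
finger_gap: 0.0854
```

```bash
cat >> h.py <<'E'
from scipy.spatial.transform import Rotation as Ro
def yaw():
    q=np.array(get_state()['tcp_rot']);m=Ro.from_quat(q[[1,2,3,0]]).as_matrix();return 'toolx',m[:,0].round(3),'tooly',m[:,1].round(3)
E
python3 - <<'E'
from tins import *
print(get_state()['position'],yaw())
c=cap('wrist')
for o in lids(c): print(*o)
c=cap('scene')
m=[d for d in models.trace('mat','scene')][0]['mask'].astype(np.uint8)
k=max(cv2.findContours(m,cv2.RETR_EXTERNAL,cv2.CHAIN_APPROX_NONE)[0],key=cv2.contourArea)
q=cv2.approxPolyDP(k,8,True)[:,0];print('mat',[back(c,u,v,0)[:2].round(3).tolist() for u,v in q])
P=np.array([back(c,u,v,0)[:2] for u,v in k[:,0]],np.float32);print(cv2.minAreaRect(P))
E
```

```text
[0.56039564 0.1962089  0.18926641] ('toolx', array([-0.003,  0.001, -1.   ]), 'tooly', array([0.072, 0.997, 0.001]))
0.92 [353. 232.] thr 65.0 lid 619 290 axes 62.0 71.2 col [61. 58. 54.]
0.87 [219. 193.] thr 65.0 lid 568 164 axes 48.1 55.0 col [51. 48. 45.]
0.87 [232. 342.] thr 118.0 lid 728 158 axes 38.4 55.1 col [113.  69. 123.]
0.82 [329. 325.] thr 129.0 lid 714 262 axes 54.0 100.7 col [ 73. 127.  76.]
0.55 [157. 271.] thr 132.0 lid 651 92 axes 55.5 106.1 col [141. 135. 124.]
mat [[0.495, 0.07], [0.522, 0.263], [0.402, 0.278], [0.376, 0.099]]
((0.4496222138404846, 0.17369577288627625), (0.205033078789711, 0.1314326524734497), 83.32617950439453)
```

Request:
{"fn": "play_rows", "kwargs": {
  "plan": [
    [[0.5,-1.7,0],[0,0,0]],
    [[0.4,-1.6,0],[0,0,0]],
    [[0,0,-3],[0,0,0]],
    [[0,0,-3],[0,0,0]],
    [[0,0,0],[0,0,0]]
  ]
}}

```text
time_s: 4.82
position: [0.5687, 0.1595, 0.1289]
tcp_rot: [0.706, 0.03, 0.707, -0.03]
ft_force: [-0.5, -1.3, -0.8]
finger_gap: 0.0855
```

```bash
python3 - <<'E'
from tins import *
print(get_state()['position'],yaw())
c=cap('wrist'); save(c,'pics/w5.png',k=1.2)
for o in lids(c): print(*o)
E
```

```text
[0.56873945 0.15947099 0.12894854] ('toolx', array([-0.001,  0.001, -1.   ]), 'tooly', array([0.085, 0.996, 0.001]))
0.81 [257. 207.] thr 73.0 lid 568 160 axes 52.6 55.6 col [45. 43. 41.]
0.77 [185. 304.] thr 99.0 lid 640 92 axes 40.6 102.1 col [97. 93. 87.]
0.69 [420. 378.] thr 76.0 lid 672 226 axes 8.1 23.1 col [ 53. 119.  63.]
0.68 [426. 252.] thr 71.0 lid 619 287 axes 67.0 74.0 col [56. 54. 51.]
```

View pics/w5.png

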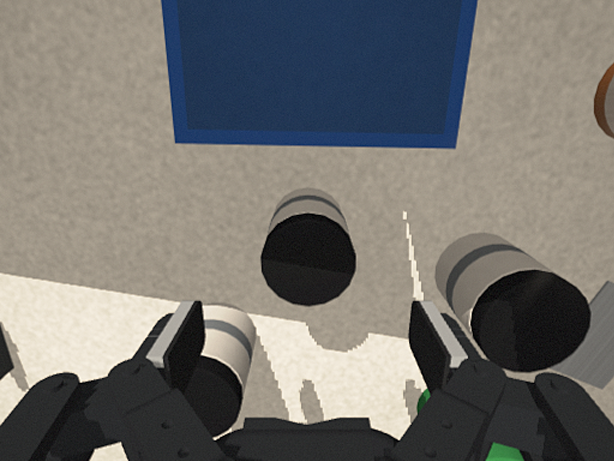

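The tin is centred between the fingers, with its lid at (308,258) and the fingers at (175,335) and (437,335). Descending and gripping lightly.

Request:
{"fn": "play_rows", "kwargs": {
  "plan": [
    [[0,0.1,-3],[0,0,0]],
    [[0,0,-3],[0,0,0]],
    [[0,0,-2.3],[0,0,0]],
    [[0,0,0],[0,0,0]]
  ]
}}

```text
time_s: 5.25
position: [0.5744, 0.1615, 0.0565]
tcp_rot: [0.712, 0.032, 0.701, -0.029]
ft_force: [-0.4, 0.5, -0.9]
finger_gap: 0.0855
```

Request:
{"fn": "play_rows", "kwargs": {
  "plan": [
    [[0,0,0],[0,0,0]],
    [[0,0,0],[0,0,0]],
    [[0,0,0],[0,0,0]],
    [[0,0,0],[0,0,0]],
    [[0,0,0],[0,0,0]],
    [[0,0,0],[0,0,0]],
    [[0,0,0],[0,0,0]],
    [[0,0,0],[0,0,0]]
  ],
  "gripper": 160,
  "force": 20
}}

```text
time_s: 5.92
position: [0.5782, 0.1621, 0.0659]
tcp_rot: [0.715, 0.033, 0.698, -0.029]
ft_force: [1.1, -0.6, -2.9]
finger_gap: 0.0532
```

```bash
python3 - <<'E'
from h import *
s=get_state();print(s['position'],yaw(),s['dq'].round(3),s['joint_pos'].round(3),s['ft_force'].round(2),s['torque'].round(2),s['finger_gap'])
import time
c=cap('side');s=get_state();print(s['position'],s['dq'].round(3))
for d in models.boxes_of('tin_c','side'): print(round(d['confidence'],2),w(c,d['location']).round(3))
E
```

```text
[0.57823084 0.16211369 0.0659375 ] ('toolx', array([ 0.024,  0.004, -1.   ]), 'tooly', array([0.087, 0.996, 0.006])) [ 0.    -0.001  0.003  0.003  0.002  0.001] [ 0.137  0.475 -0.208  0.863  0.001  0.225] [ 1.11 -0.61 -2.92] [-0.03 -0.02  0.02] 0.053225887912961185
[0.5781607  0.1621118  0.06587205] [ 0.001  0.003 -0.001 -0.003 -0.002 -0.001]
0.78 [0.655 0.058 0.057]
0.74 [0.751 0.252 0.053]
0.68 [0.806 0.125 0.052]
0.6 [0.635 0.266 0.051]
0.6 [0.567 0.141 0.046]
```

Request:
{"fn": "play_rows", "kwargs": {
  "plan": [
    [[0,0,-0.4],[0,0.024,0]],
    [[0,0,-0.2],[0,0,0]]
  ]
}}

```text
time_s: 6.18
position: [0.578, 0.1617, 0.0609]
tcp_rot: [0.706, 0.032, 0.707, -0.03]
ft_force: [-10.1, -7.5, 27.4]
finger_gap: 0.0532
```

Request:
{"fn": "play_rows", "kwargs": {
  "plan": [
    [[0,0,0.1],[0,0,0]],
    [[0.05,-1.5,0],[0,0,0]],
    [[0.1,-2,0],[0,0,0]],
    [[0.1,-2,0],[0,0,0]]
  ]
}}

```text
time_s: 6.52
position: [0.5803, 0.1081, 0.0619]
tcp_rot: [0.706, 0.031, 0.707, -0.028]
ft_force: [0.1, -0.1, -2.9]
finger_gap: 0.0535
```

Request:
{"fn": "play_rows", "kwargs": {
  "plan": [
    [[0.1,-2.2,-0.1],[0,0,0]],
    [[0.1,-2.2,-0.05],[0,0,0]],
    [[0.1,-2.2,-0.05],[0,0,0]],
    [[0.1,-1.5,0],[0,0,0]]
  ]
}}

```text
time_s: 6.85
position: [0.5857, 0.0249, 0.0611]
tcp_rot: [0.708, 0.031, 0.705, -0.026]
ft_force: [1.0, 0.5, -2.6]
finger_gap: 0.0532
```

```bash
python3 - <<'E'
from tins import *
s=get_state();print(s['position'],yaw(),s['ft_force'].round(1))
y=s['position'][1];print('lane x',.5713+.078*(y+.158))
c=cap('wrist'); save(c,'pics/w6.png',k=1.2)
for o in lids(c): print(*o)
for X in [(.5437,-.136,.022),(.601,-.140,.022)]: print(np.round(np.array(proj(c,X))*1.2))
E
```

```text
[0.58568559 0.02488863 0.06113087] ('toolx', array([ 0.004,  0.007, -1.   ]), 'tooly', array([0.081, 0.997, 0.007])) [ 1.   0.5 -2.6]
lane x 0.585565313221453
0.91 [306. 322.] thr 101.0 lid 674 89 axes 22.8 94.5 col [99. 94. 87.]
0.75 [255. 244.] thr 83.0 lid 577 25 axes 54.7 56.6 col [52. 50. 47.]
[-21. 218.]
[ 11. 317.]
```

View pics/w6.png

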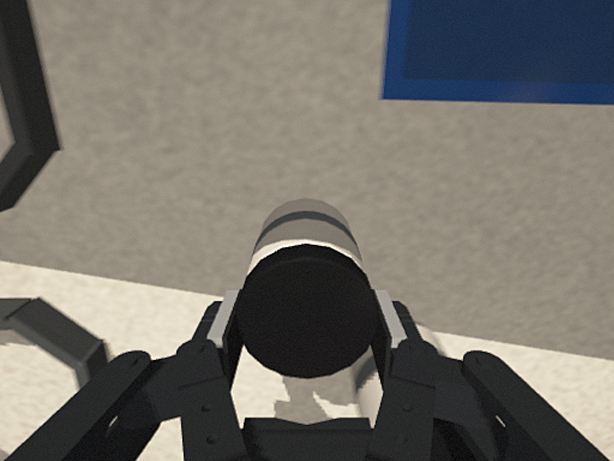

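The tin sits in the jaws about 8 mm to the -x side of the TCP, with the lid at (305,310). The rail flares are visible at the left. I'll correct x and check again before it enters.

Request:
{"fn": "play_rows", "kwargs": {
  "plan": [
    [[0.1,-2,-0.1],[0,0.004,0]],
    [[0.1,-2,0],[0,0,0]],
    [[0.05,-2,0],[0,0,0]],
    [[0,-1,0],[0,0,0]]
  ]
}}

```text
time_s: 7.28
position: [0.589, -0.0437, 0.061]
tcp_rot: [0.707, 0.032, 0.706, -0.024]
ft_force: [-0.4, 0.7, -2.3]
finger_gap: 0.0533
```

```bash
python3 - <<'E'
from tins import *
s=get_state();print(s['position'],yaw(),s['ft_force'].round(1))
c=cap('wrist'); cv2.imwrite('pics/w7.png',c['image'][:,:,::-1])
for o in lids(c)[:3]: print(*o); print('lane x',.5713+.078*(o[6]/1000+.158))
for X in [(.5147,-.0986,0),(.6351,-.1078,0),(.5437,-.136,0),(.601,-.140,0)]: print(np.round(np.array(proj(c,X)),1))
cs=optics.capture('scene');
for d in models.boxes_of('tin_c','scene'): print(d['confidence'],(cap and (np.array(cs['R']).T@(np.array(d['location'])-np.array(cs['t'])))).round(3))
E
```

```text
[ 0.58901275 -0.0436975   0.06102897] ('toolx', array([ 0.002,  0.01 , -1.   ]), 'tooly', array([0.079, 0.997, 0.01 ])) [-0.4  0.7 -2.3]
0.79 [455. 310.] thr 125.0 lid 634 48 axes 61.2 96.4 col [143. 136. 126.]
lane x 0.587368
0.69 [255. 244.] thr 104.0 lid 580 -44 axes 54.5 56.8 col [59. 57. 54.]
lane x 0.580192
[158.5 109. ]
[175.5 273.8]
[110.4 158.9]
[123.6 236.8]
0.92 [0.637 0.298 0.079]
0.9 [0.768 0.293 0.076]
0.82 [ 0.603 -0.029  0.041]
0.68 [0.816 0.158 0.073]
0.64 [0.672 0.087 0.067]
```

View pics/w7.png

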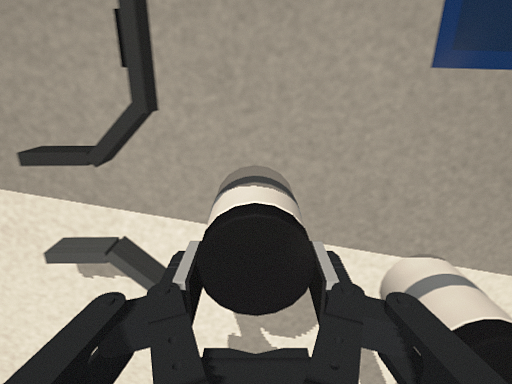

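The gauge projections match the picture: flare corner at (157,108), far gap corner at (122,238). The tin is at x 0.580 on the lane line (0.580). Sliding it through.

Request:
{"fn": "play_rows", "kwargs": {
  "plan": [
    [[-0.12,-1.5,-0.07],[-0.008,0,0]],
    [[-0.12,-1.5,0],[0,0,0]],
    [[-0.12,-1.5,0],[0,0,0]],
    [[-0.12,-1.5,0],[0,0,0]]
  ]
}}

```text
time_s: 7.82
position: [0.5841, -0.0968, 0.0608]
tcp_rot: [0.708, 0.027, 0.706, -0.023]
ft_force: [0.4, 0.9, -2.3]
finger_gap: 0.0534
```

Request:
{"fn": "play_rows", "kwargs": {
  "plan": [
    [[-0.1,-1.2,0],[0,0,0]],
    [[-0.1,-1.2,0],[0,0,0]],
    [[-0.1,-1.2,0],[0,0,0]],
    [[-0.1,-1.2,0],[0,0,0]]
  ]
}}

```text
time_s: 8.15
position: [0.5794, -0.1456, 0.0609]
tcp_rot: [0.707, 0.027, 0.706, -0.021]
ft_force: [1.8, 0.9, -2.3]
finger_gap: 0.0534
```

Request:
{"fn": "play_rows", "kwargs": {
  "plan": [
    [[0.0,-1.3,0],[0,0,0]],
    [[-0.08,-1.3,0],[0,0,0]],
    [[-0.1,-1.3,0],[0,0,0]],
    [[-0.1,-1.5,0],[0,0,0]],
    [[-0.1,-1.5,0],[0,0,0]],
    [[-0.1,-1.5,0],[0,0,0]],
    [[0,-0.5,0],[0,0,0]]
  ]
}}

```text
time_s: 8.73
position: [0.5736, -0.2448, 0.0609]
tcp_rot: [0.707, 0.027, 0.706, -0.021]
ft_force: [0.1, 1.6, -0.8]
finger_gap: 0.0532
```

Through the gap with no side force to speak of. Releasing and rising.

Request:
{"fn": "play_rows", "kwargs": {
  "plan": [
    [[0,0,-0.05],[0,0,0]],
    [[0,0,0],[0,0,0]],
    [[0,0,0],[0,0,0]],
    [[0,0,0],[0,0,0]],
    [[0,0,0],[0,0,0]]
  ],
  "gripper": 0
}}

```text
time_s: 9.15
position: [0.5738, -0.2463, 0.0603]
tcp_rot: [0.707, 0.028, 0.706, -0.022]
ft_force: [0.2, 0.5, 0.3]
finger_gap: 0.0854
```

Request:
{"fn": "play_rows", "kwargs": {
  "plan": [
    [[0,0,2],[0,0,0]],
    [[0,0,4],[0,0,0]],
    [[0,0,4],[0,0,0]],
    [[0,0,3],[0,0,0]],
    [[1,3,0],[0,0,0]],
    [[1,4,0],[0,0,0]],
    [[1,4,0],[0,0,0]],
    [[1,4,0],[0,0,0]],
    [[1,4,0],[0,0,0]],
    [[1,4,0],[0,0,0]],
    [[1,4,0],[0,0,0]],
    [[0,0,0],[0,0,0]]
  ]
}}

```text
time_s: 10.15
position: [0.6416, 0.0355, 0.1982]
tcp_rot: [0.708, 0.027, 0.705, -0.021]
ft_force: [-0.3, -0.7, 0.5]
finger_gap: 0.0854
```

```bash
python3 - <<'E'
from tins import *
s=get_state();print(s['position'],yaw(),s['ft_force'].round(1))
c=cap('wrist')
for o in lids(c): print(*o)
c=cap('side');
for d in models.boxes_of('tin_c','side'): print(round(d['confidence'],2),w(c,d['location']).round(3))
E
```

```text
[0.64159902 0.03546232 0.1981809 ] ('toolx', array([ 0.005,  0.009, -1.   ]), 'tooly', array([0.068, 0.998, 0.009])) [-0.3 -0.7  0.5]
0.93 [477. 262.] thr 42.0 lid 742 255 axes 60.2 155.2 col [25. 54. 28.]
0.79 [489. 136.] thr 54.0 lid 611 244 axes 50.2 52.6 col [66. 62. 57.]
0.71 [338. 306.] thr 42.0 lid 780 116 axes 34.4 109.5 col [61. 29. 71.]
0.68 [299. 195.] thr 78.0 lid 661 77 axes 58.6 62.3 col [46. 44. 41.]
0.64 [  4. 118.] thr 82.0 lid 571 -167 axes 14.8 28.7 col [79. 74. 67.]
0.96 [0.657 0.058 0.057]
0.95 [ 0.565 -0.266  0.056]
0.95 [0.754 0.252 0.056]
0.87 [0.619 0.267 0.053]
0.75 [0.805 0.124 0.054]
```

Request:
{"fn": "play_rows", "kwargs": {
  "plan": [
    [[1.0,2,0],[0,0,0]],
    [[0.9,2,-1],[0,0,0]],
    [[0,0,-2],[0,0,0]],
    [[0,0,-2],[0,0,0]],
    [[0,0,-1],[0,0,0]],
    [[0,0,0],[0,0,0]]
  ]
}}

```text
time_s: 10.85
position: [0.6605, 0.061, 0.1376]
tcp_rot: [0.709, 0.032, 0.704, -0.028]
ft_force: [0.1, 0.5, -0.1]
finger_gap: 0.0855
```

```bash
python3 - <<'E'
from tins import *
s=get_state();print(s['position'],yaw(),s['ft_force'].round(1))
c=cap('wrist')
for o in lids(c): print(*o)
E
```

```text
[0.66050908 0.06104293 0.13757185] ('toolx', array([ 0.007,  0.006, -1.   ]), 'tooly', array([0.084, 0.996, 0.006])) [ 0.1  0.5 -0.1]
0.76 [332. 322.] thr 40.0 lid 765 115 axes 39.6 87.6 col [61. 29. 71.]
0.71 [277. 202.] thr 79.0 lid 661 77 axes 58.2 62.1 col [41. 39. 37.]
0.57 [497. 120.] thr 59.0 lid 613 235 axes 38.9 45.8 col [69. 65. 59.]
0.56 [486. 273.] thr 49.0 lid 737 248 axes 50.9 133.4 col [25. 58. 29.]
```

Request:
{"fn": "play_rows", "kwargs": {
  "plan": [
    [[0,1.5,0],[0,0.007,0]],
    [[0,0,0],[0,0,0]]
  ]
}}

```text
time_s: 11.12
position: [0.6618, 0.0752, 0.1416]
tcp_rot: [0.708, 0.033, 0.705, -0.029]
ft_force: [0.1, 1.1, -0.3]
finger_gap: 0.0853
```

Request:
{"fn": "play_rows", "kwargs": {
  "plan": [
    [[-0.1,0,-2],[0,0,0]],
    [[-0.1,0,-2],[0,0,0]],
    [[0,0,-2],[0,0,0]],
    [[0,0,-1],[0,0,0]],
    [[0,0,0],[0,0,0]]
  ]
}}

```text
time_s: 11.53
position: [0.6629, 0.0761, 0.0751]
tcp_rot: [0.711, 0.033, 0.702, -0.029]
ft_force: [0.2, -0.0, -0.9]
finger_gap: 0.0858
```

Request:
{"fn": "play_rows", "kwargs": {
  "plan": [
    [[-0.1,0,-1],[0,0.01,0]],
    [[-0.1,0,-1],[0,0,0]],
    [[0,0,-0.3],[0,0,0]],
    [[0,0,0],[0,0,0]],
    [[0,0,0],[0,0,0]]
  ]
}}

```text
time_s: 11.95
position: [0.6623, 0.0761, 0.0531]
tcp_rot: [0.708, 0.033, 0.705, -0.029]
ft_force: [1.0, 1.1, -0.2]
finger_gap: 0.0855
```

Request:
{"fn": "play_rows", "kwargs": {
  "plan": [
    [[0,0,0],[0,0,0]],
    [[0,0,0],[0,0,0]],
    [[0,0,0],[0,0,0]],
    [[0,0,0],[0,0,0]],
    [[0,0,0],[0,0,0]],
    [[0,0,0],[0,0,0]]
  ],
  "gripper": 150,
  "force": 20
}}

```text
time_s: 12.45
position: [0.6627, 0.0761, 0.0543]
tcp_rot: [0.709, 0.033, 0.704, -0.029]
ft_force: [0.0, 0.4, -2.8]
finger_gap: 0.059
```

Request:
{"fn": "play_rows", "kwargs": {
  "plan": [
    [[0,0,-0.12],[0,0,0]],
    [[-1.5,0.3,0],[0,0,0]],
    [[-2.2,0.5,0],[0,0,0]],
    [[-2.2,0.5,0],[0,0,0]],
    [[-2.2,0.5,0],[0,0,0]],
    [[-2.2,0.5,0],[0,0,0]]
  ]
}}

```text
time_s: 12.95
position: [0.5617, 0.0984, 0.0545]
tcp_rot: [0.712, 0.033, 0.701, -0.03]
ft_force: [0.9, -0.9, -0.8]
finger_gap: 0.0591
```

Request:
{"fn": "play_rows", "kwargs": {
  "plan": [
    [[-2.2,0.4,0],[0,0.012,0]],
    [[-2.2,0.4,-0.05],[0,0,0]],
    [[-2.2,0.5,0],[0,0,0]],
    [[-2.2,0.4,0],[0,0,0]],
    [[-1.7,0.4,0],[0,0,0]],
    [[-0.5,0.1,0],[0,0,0]]
  ]
}}

```text
time_s: 13.45
position: [0.4479, 0.1207, 0.0569]
tcp_rot: [0.711, 0.033, 0.702, -0.031]
ft_force: [0.2, 0.0, -3.0]
finger_gap: 0.0597
```

Request:
{"fn": "play_rows", "kwargs": {
  "plan": [
    [[0,0,-0.15],[0,0.012,0]],
    [[0,0,-0.1],[0,0,0]]
  ]
}}

```text
time_s: 13.62
position: [0.4484, 0.1209, 0.0557]
tcp_rot: [0.707, 0.032, 0.706, -0.03]
ft_force: [-0.3, -1.4, 14.1]
finger_gap: 0.0593
```

In contact with the worktop. Releasing.

Request:
{"fn": "play_rows", "kwargs": {
  "plan": [
    [[0,0,0],[0,0,0]],
    [[0,0,0],[0,0,0]],
    [[0,0,0],[0,0,0]],
    [[0,0,0],[0,0,0]]
  ],
  "gripper": 0
}}

```text
time_s: 13.95
position: [0.4526, 0.1205, 0.0559]
tcp_rot: [0.708, 0.033, 0.705, -0.031]
ft_force: [-0.7, -0.2, -0.5]
finger_gap: 0.0855
```

Request:
{"fn": "play_rows", "kwargs": {
  "plan": [
    [[0,0,2],[0,0,0]],
    [[0,0,4],[0,0,0]],
    [[0,0,4],[0,0,0]],
    [[1,1,4],[0,0,0]],
    [[3,3.3,0],[0,0,0]],
    [[3.2,3.3,0],[0,0,0]],
    [[3.3,3.3,0],[0,0,0]],
    [[3.3,3.3,0],[0,0,0]],
    [[3.3,3.3,0],[0,0,0]],
    [[0,0,0],[0,0,0]]
  ]
}}

```text
time_s: 14.78
position: [0.6101, 0.2828, 0.2004]
tcp_rot: [0.707, 0.035, 0.705, -0.032]
ft_force: [0.8, 1.3, -0.2]
finger_gap: 0.0854
```

```bash
python3 - <<'E'
from tins import *
s=get_state();print(s['position'],yaw(),s['ft_force'].round(1))
c=cap('wrist')
for o in lids(c): print(*o)
E
```

```text
[0.61010222 0.28282525 0.20036803] ('toolx', array([ 0.003,  0.004, -1.   ]), 'tooly', array([0.095, 0.995, 0.004])) [ 0.8  1.3 -0.2]
0.75 [264. 189.] thr 58.0 lid 620 290 axes 64.2 66.6 col [33. 32. 30.]
0.68 [49. 40.] thr 51.0 lid 479 136 axes 57.9 101.2 col [39. 38. 36.]
0.64 [263. 300.] thr 79.0 lid 710 297 axes 19.2 77.6 col [ 50. 113.  59.]
0.58 [174. 329.] thr 50.0 lid 767 181 axes 44.2 95.0 col [71. 36. 83.]
```

Request:
{"fn": "play_rows", "kwargs": {
  "plan": [
    [[0.9,0.7,-1],[0,0,0]],
    [[0,0,-2],[0,0,0]],
    [[0,0,-2],[0,0,0]],
    [[0,0,-1],[0,0,0]],
    [[0,0,0],[0,0,0]],
    [[0,0,0],[0,0,0]]
  ]
}}

```text
time_s: 15.38
position: [0.6131, 0.2821, 0.1408]
tcp_rot: [0.706, 0.035, 0.706, -0.034]
ft_force: [-0.9, 0.1, 0.8]
finger_gap: 0.085
```

```bash
python3 - <<'E'
from tins import *
s=get_state();print(s['position'],yaw(),s['ft_force'].round(1))
c=cap('wrist')
for o in lids(c)[:3]: print(*o)
E
```

```text
[0.613137   0.28205153 0.14075862] ('toolx', array([ 0.001,  0.002, -1.   ]), 'tooly', array([0.098, 0.995, 0.002])) [-0.9  0.1  0.8]
0.82 [266. 320.] thr 75.0 lid 714 281 axes 63.5 84.6 col [ 45. 104.  54.]
0.79 [267. 210.] thr 63.0 lid 620 290 axes 64.1 67.6 col [38. 36. 34.]
0.73 [171. 346.] thr 73.0 lid 730 199 axes 19.0 43.8 col [70. 37. 80.]
```

Request:
{"fn": "play_rows", "kwargs": {
  "plan": [
    [[0.6,0.8,0],[0,0,0]],
    [[0,0,0],[0,0,0]]
  ]
}}

```text
time_s: 15.65
position: [0.6201, 0.29, 0.1437]
tcp_rot: [0.708, 0.036, 0.705, -0.034]
ft_force: [-0.3, 1.3, 0.3]
finger_gap: 0.0854
```

Request:
{"fn": "play_rows", "kwargs": {
  "plan": [
    [[0,0,-1],[0,0,0]],
    [[0,0,-1],[0,0,0]],
    [[0,0,-1],[0,0,0]],
    [[0,0,0],[0,0,0]]
  ]
}}

```text
time_s: 15.98
position: [0.6202, 0.2893, 0.1129]
tcp_rot: [0.709, 0.036, 0.704, -0.034]
ft_force: [-0.2, -1.1, -0.7]
finger_gap: 0.0852
```

Request:
{"fn": "play_rows", "kwargs": {
  "plan": [
    [[0,0.05,-1.2],[0,0,0]],
    [[0,0,-1.2],[0,0.004,0]],
    [[0,0,-1.2],[0,0,0]],
    [[0,0,-1.2],[0,0,0]],
    [[0,0,-0.8],[0,0,0]],
    [[0,0,0],[0,0,0]]
  ]
}}

```text
time_s: 16.48
position: [0.6187, 0.2885, 0.0526]
tcp_rot: [0.707, 0.036, 0.706, -0.034]
ft_force: [0.8, -0.0, -0.2]
finger_gap: 0.0858
```

Request:
{"fn": "play_rows", "kwargs": {
  "plan": [
    [[0,0,0],[0,0,0]],
    [[0,0,0],[0,0,0]],
    [[0,0,0],[0,0,0]],
    [[0,0,0],[0,0,0]],
    [[0,0,0],[0,0,0]],
    [[0,0,0],[0,0,0]]
  ],
  "gripper": 140,
  "force": 20
}}

```text
time_s: 16.98
position: [0.6189, 0.2885, 0.0538]
tcp_rot: [0.707, 0.036, 0.706, -0.034]
ft_force: [0.0, -1.4, -3.1]
finger_gap: 0.0652
```

Request:
{"fn": "play_rows", "kwargs": {
  "plan": [
    [[-0.5,-0.2,-0.12],[0,0,0]],
    [[-2,-0.7,0],[0,0,0]],
    [[-2,-0.7,0],[0,0,0]],
    [[-2,-0.7,0],[0,0,0]],
    [[-2,-0.7,0],[0,0,0]],
    [[-2,-0.7,-0.03],[0,0.008,0]]
  ]
}}

```text
time_s: 17.48
position: [0.5133, 0.2509, 0.0528]
tcp_rot: [0.706, 0.037, 0.706, -0.033]
ft_force: [-0.5, -0.7, -2.0]
finger_gap: 0.0654
```

Request:
{"fn": "play_rows", "kwargs": {
  "plan": [
    [[-1.8,-0.6,-0.05],[0,0,0]],
    [[-1.8,-0.6,0],[0,0,0]],
    [[-1.5,-0.5,0],[0,0,0]],
    [[-0.5,-0.1,0],[0,0,0]],
    [[0,0,0],[0,0,0]]
  ]
}}

```text
time_s: 17.9
position: [0.45, 0.2305, 0.0535]
tcp_rot: [0.707, 0.037, 0.706, -0.033]
ft_force: [0.8, 0.5, -3.7]
finger_gap: 0.0655
```

Request:
{"fn": "play_rows", "kwargs": {
  "plan": [
    [[0,0,-0.12],[0,0,0]],
    [[0,0,-0.05],[0,0,0]]
  ]
}}

```text
time_s: 18.07
position: [0.4513, 0.2307, 0.0524]
tcp_rot: [0.707, 0.037, 0.705, -0.033]
ft_force: [-0.3, -3.2, 6.8]
finger_gap: 0.0655
```

Request:
{"fn": "play_rows", "kwargs": {
  "plan": [
    [[0,0,0],[0,0,0]],
    [[0,0,0],[0,0,0]],
    [[0,0,0],[0,0,0]],
    [[0,0,0],[0,0,0]]
  ],
  "gripper": 0
}}

```text
time_s: 18.4
position: [0.4542, 0.2316, 0.0523]
tcp_rot: [0.708, 0.038, 0.704, -0.033]
ft_force: [0.9, -0.0, 0.0]
finger_gap: 0.0855
```

Request:
{"fn": "play_rows", "kwargs": {
  "plan": [
    [[0,0,2],[0,0,0]],
    [[0,0,4],[0,0,0]],
    [[0,0,4],[0,0,0]],
    [[0,0,4],[0,0,0]],
    [[0,0,4],[0,0,0]],
    [[2,-2,2],[0,0,0]],
    [[3,-3,0],[0,0,0]],
    [[0,0,0],[0,0,0]]
  ]
}}

```text
time_s: 19.07
position: [0.503, 0.1802, 0.2621]
tcp_rot: [0.708, 0.036, 0.705, -0.032]
ft_force: [-0.9, 0.5, -1.5]
finger_gap: 0.0855
```

```bash
python3 - <<'E'
from tins import *
s=get_state();print(s['position'],s['ft_force'].round(1),s['finger_gap'])
for n in ('scene','side'):
    c=cap(n)
    for q in ('tin_c','mat','mug','egg_cup','jam_jar','soap','salt_mill','spatula'):
        for d in models.boxes_of(q,n):
            if d['confidence']>.5: print(n,q,round(d['confidence'],2),w(c,d['location']).round(3))
    if n=='scene': save(c,'pics/end.png',k=1.5)
E
```

```text
[0.50300424 0.18020071 0.2620761 ] [-0.9  0.5 -1.5] 0.08545258002445938
scene tin_c 0.95 [ 0.576 -0.229  0.056]
scene tin_c 0.84 [0.818 0.161 0.076]
scene tin_c 0.83 [0.488 0.128 0.063]
scene tin_c 0.74 [0.768 0.29  0.077]
scene tin_c 0.68 [0.474 0.242 0.073]
scene mat 0.8 [0.474 0.181 0.004]
scene mug 0.68 [ 0.751 -0.214  0.053]
scene egg_cup 0.74 [ 0.405 -0.239  0.048]
scene jam_jar 0.94 [0.518 0.399 0.067]
scene soap 0.93 [ 0.314 -0.392  0.086]
scene salt_mill 0.66 [0.405 0.391 0.068]
scene spatula 0.63 [0.671 0.425 0.001]
side tin_c 0.89 [0.804 0.124 0.055]
side tin_c 0.79 [ 0.568 -0.266  0.06 ]
side tin_c 0.78 [0.753 0.254 0.06 ]
side tin_c 0.71 [0.45  0.211 0.07 ]
side tin_c 0.67 [0.47  0.097 0.057]
side mat 0.55 [0.421 0.145 0.002]
side mug 0.98 [ 0.743 -0.25   0.054]
side egg_cup 0.68 [ 0.394 -0.254  0.048]
side jam_jar 0.55 [0.499 0.372 0.063]
side soap 0.7 [ 0.302 -0.425  0.089]
side salt_mill 0.68 [0.392 0.369 0.061]
side spatula 0.87 [0.667 0.421 0.001]
```

View pics/end.png

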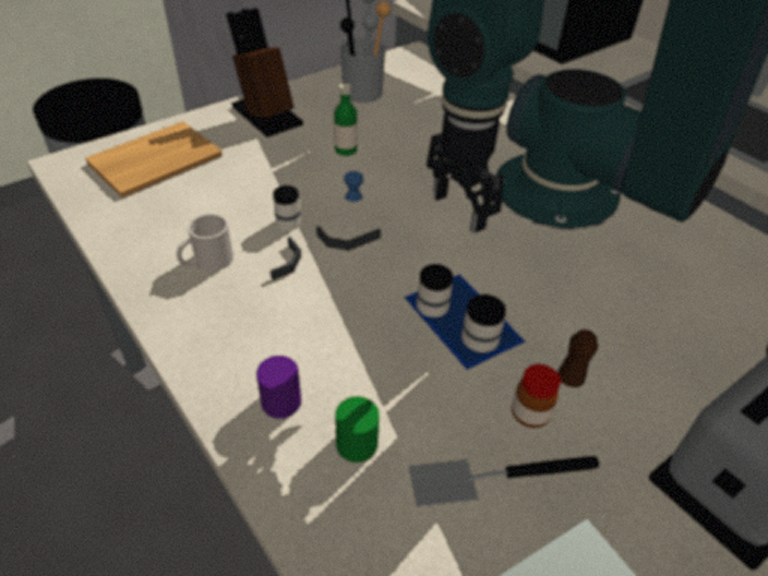

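The end view shows one tin past the rails at (287,205) and two on the mat at (435,290) and (484,322). I'll check the one nearest the mat's edge with the wrist camera.

```bash
python3 - <<'E'
from tins import *
c=cap('wrist')
M=np.array([.450,.174]);ey=np.array([.116,.993]);ex=np.array([.993,-.116])
for o in lids(c):
    d=np.array(o[5:7])/1000-M;print(*o,'mat frame',(d@ex).round(3),(d@ey).round(3))
for d in models.trace('mat','wrist')[:1]:
    P=np.array([back(c,u,v,0)[:2] for v,u in np.argwhere(d['mask'])[::20]],np.float32);print(cv2.minAreaRect(P),P.min(0),P.max(0))
E
```

```text
0.88 [294. 122.] thr 55.0 lid 455 228 axes 69.1 74.0 col [24. 24. 24.] mat frame -0.001 0.054
0.75 [331. 325.] thr 85.0 lid 732 262 axes 69.0 132.3 col [ 53. 118.  62.] mat frame 0.27 0.12
0.74 [436. 145.] thr 77.0 lid 498 388 axes 57.7 88.2 col [114.  53.  42.] mat frame 0.023 0.218
0.59 [196. 146.] thr 57.0 lid 468 125 axes 61.3 73.5 col [32. 31. 30.] mat frame 0.024 -0.047
((0.44997137784957886, 0.17631632089614868), (0.2010907083749771, 0.13202501833438873), 83.82540130615234) [0.37728432 0.07778744] [0.52241176 0.28282246]
```

```bash
python3 -c "
from cell import *
print(get_state()['time_s'],r.sign_off())"
```

```text
the job is handed in; nothing more can be done
20.1167 None
```

The job is handed in at 20.1 s of the 72 s allowed. `sign_off` gives no verdict, so the results below are my own measurements.

**Sizes:** The gap measured about 58.5 to 59 mm from two wrist views. The tins measured about 54, 60 and 66 mm by lid diameter, and the jaw openings agreed at 53.3, 59.0 and 65.2 mm.

**What I did:** I gripped each tin at about 20 N.
- **Narrow tin:** it went through the gap with almost no side force. It now stands about 87 mm past the middle of the gap.
- **Two wider tins:** both are on the mat, at about (24, -47) mm and (0, +54) mm in the mat's frame. The allowed limits are ±65 and ±100 mm.

**Last checks:** The end picture shows all three tins upright. Every bystander's before and after positions agree within the networks' scatter, and the gripper is open and clear of everything.

**Not clean:**
- **Lift:** the arm drifted up a few mm on holding rows, so each tin was carried with its weight on the gripper for part of its way. It was not pure sliding. I estimate up to about 5 mm for the narrow tin, against the 20 mm limit.
- **Position of the 60 mm tin:** the views differ by about 1 cm, but all of them put it inside the mat.

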